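Set the study timer to the red subject and start it

TASK

Set the desk's study timer for the red subject: push the black tab round with the fingertips, without pinching it, until it points at the red marker. Then, with the dial staying there, press the black start button all the way down, let it come back up and draw clear. Leave everything else on the desk where it stands.

Things in the scene. Friction and masses are not known exactly. Their poses are not given: they have to be found in the camera images.
- timer: The study timer: a pale pink flat box that stays put on the desk, 230 (x) by 220 (y), deck 40 above the desk; a white round dial on the deck, a start button behind the dial. Origin: on the dial's vertical axis, at desk height. The box reaches from 100 on its -x side (the front) to 130 on its +x side, and 110 to each side in y. Its own z is up. (Lengths in mm.)
- dial (a joint): Turn of the dial about its vertical axis, rad, positive counter-clockwise from above. At 0 the tab points along the timer's -x; at angle q it points in the timer's frame at the direction pi + q. Stops at -2.25 and 2.25. It turns with stiff friction (about 0.12 N m, some 2 N at the tab), has no clicks or spring, and stays where it is left. The dial is 104 across, its top 53 above the desk, with a hub of 36 across up to 63. (Lengths in mm.)
- tab (a point): The black tab: an upright fin fixed on the dial, white line along its top, 10 thick, reaching radially from 32 to 70 from the dial's axis, its top 86 above the desk (33 above the dial). This point lies in the fin, 60 from the axis, 76 above the desk; its x points radially outward the way the tab points, y is across the fin (counter-clockwise), z up. (Lengths in mm.)
- start (a joint): Press of the start button, m: 0 up, 0.006 fully down. A spring brings it back; fully down takes 5 N.
- start_top (a point): Centre of the top of the start button: a black round button 30 across in a white housing, on the timer's deck 92 from the dial's axis along the timer's +x, pressed straight down. (Lengths in mm.)
- mark_red: Red round marker, 24 across, 4 high, fixed on the deck (origin at its underside, 40 above the desk), centre 92 from the dial's axis, beyond the reach of the tab. The four markers sit on the places where the tab points at dial = -1.92, -0.96, 0.96 and 1.92 rad; which colour is on which place changes. (Lengths in mm.)
- mark_yellow: Yellow round marker, the same as the red one, on another of the four places.
- mark_green: Green round marker, the same as the red one, on another of the four places.
- mark_blue: Blue round marker, the same as the red one, on another of the four places.
- glue_mid (a point): Bystander: glue stick, a blue tube with white cap, upright, 29 across, 94 tall (mm), loose. Point at its middle, half-way up or so.
- eraser_mid (a point): Bystander: blue and white eraser lying flat, 56 x 22 x 13 (mm), loose. Point at its middle, half-way up or so.
- mug_mid (a point): Bystander: white mug, 80 across, 95 tall, handle at its +y (mm), loose. Point at its middle, half-way up or so.
- pencils_mid (a point): Bystander: lilac pencil pot, 72 across, 100 tall, coloured pencils up to 175 above the desk (mm), loose. Point at its middle, half-way up or so.
- tape_mid (a point): Bystander: black tape dispenser, 130 x 50, 76 tall (mm), loose. Point at its middle, half-way up or so.
- chick_mid (a point): Bystander: yellow toy chick, 66 across, 82 tall (mm), loose. Point at its middle, half-way up or so.

How it is judged:
By the outcome, as a careful person would: the job done as asked, in the order asked, and still so for the second after the job is handed in, with the robot touching nothing.
It also fails if it takes over 48 s, if anything falls off the work surface, if the arm or the gripper's body presses on something with over 40 N, if the wrist force passes 120 N, or if a joint passes its speed limit or range.

ROBOT

A 6-joint arm with a two-finger parallel gripper is mounted at the origin on the work surface. World frame = base frame: x ahead of the robot, y to its left, z up, the work surface at z = 0. Lengths are in m, angles in rad, forces in N, time in s.
With the tool pointing down it reaches from about 0.3 to 0.875 m from the base axis. Payload 6.4 kg.
Tool frame: the origin (TCP) lies at the very end of the fingers, on their centre line; the grasp point (between the pads) lies grip_point_offset behind it (grip_point_offset is the distance from the TCP to the grasp point, in m); y points along the fingers, x is the direction in which the jaws open and shut, and the axes are right-handed (so a half turn about y gives the same grasp; the last joint's range is limited). The gripper opens to 85 mm and grips with 20 to 120 N. Pads are 22 mm wide; open, the fingers measure 114 mm over their backs; the gripper's body (76 mm by 85 mm) begins 54 mm behind the grasp point. The pads swing forward as they close: fully open they stand 13 mm farther back than shut.
Start: joints at [-1.525, 0.181, 1.607, -0, 1.354, -0.206], TCP at [0.143, -0.557, 0.231] pointing down, gripper open.
Joint ranges: [-2.99, 2.99], [-0.89, 2.07], [0.3, 2.58], [-1.14, 4.28], [0, 2.63], [-3.12, 3.12]. Speed limits (rad/s): [2.57, 2.57, 3.01, 3.14, 3.14, 3.14].

INTERFACE

Orientations are given as a unit quaternion [w, x, y, z].
In Python, from bench import get_obs, camera, camera_model, hand_in, grip_point_offset gives the robot as it stands.
- The arm moves only by the shell command python3 -m jog 'ROWS'. ROWS is JSON, a list of rows, each a list of 7 numbers: the shift along the tool's x, y, z in mm, then the turn, a rotation vector about the tool's x, y, z in degrees, then the gripper's target within -1 to 1 (shut at 1, half-way at 0, fully open at -1). In form: [[x, y, z, ax, ay, az, grip], ...]. A call has 1 to 8 rows; each row shifts and turns the commanded pose from where the row before left it, along the tool's axes as they then stand; what a row does not reach is not made up. A row lasts 1/12 s, in which the tool goes at most 41.7 mm and 7.16 degrees, less where a joint would pass 70% of its speed; a pose out of reach is approached as far as the arm can. A call is refused whole if a number of a shift passes 41.7 or a number of a turn 7.16, either way. A call with a gripper value outside its range is refused whole. The fingers move at their own pace and stop on an object; the grip force is fixed at half the most. Time passes only in rows, so rows that do not move let the fingers close. It gives the time, the measured TCP pose, the force and the opening at its end, in the units of the state.
- get_obs(): the state, without advancing time (a new reading comes with each control period).
- camera(name): name is "scene" or "top"; returns the picture (480x640x3 uint8, blue, green, red); there is no depth.
- camera_model(name): a dict with "K" (3x3 intrinsics, pixels), "pose" (4x4, takes a point from camera to world coordinates). Camera axes: x right, y down, z forward; pixel columns grow to the right and rows downward; lengths in m; the calibration is good to about 2 mm. A picture is of the moment at which its call begins. camera_model takes no time and is no camera call.
- hand_in(): hands the job in, once; it reports no verdict.
The state is a dict: "time_s": time; "q": joint angles; "dq": joint speeds; "joint_efforts": joint torques, N m; "eef_pos": TCP position; "eef_rot": TCP orientation; "wrist_force": force on the tool from outside, world axes, zero at the start; "torque": the same for the moment, N m; "opening": opening from 0.0 (shut) to 1.0 (fully open).
Only numpy, scipy, OpenCV 4.12 (cv2) and the standard library are available. Lean on these libraries where they do the work, as an engineer would, in place of code of your own. Each camera call takes 0.05 s, during which the arm holds its last target.

## Working session

There is one attempt and no reset: what is moved stays moved. The work goes in short steps, Python scripts to look and compute and a shell command to move; the robot and the scene stay as the last step left them, time stands still between calls to the robot, and variables do not carry over. Pictures are saved under pics/ and viewed, and the job is handed in when it is done.

```bash
mkdir -p pics; ls; python3 - <<'E'
from bench import *
import cv2
for n in("scene","top"):
    cv2.imwrite(f"pics/{n}0.png",camera(n)); m=camera_model(n); print(n,m["K"],m["pose"])
o=get_obs(); print(o, grip_point_offset)
E
```

```text
pics
scene [[557.96080447   0.         313.5693211 ]
 [  0.         557.96080447 263.07319154]
 [  0.           0.           1.        ]] [[ 0.35954715  0.65042086 -0.66908785  1.48929994]
 [ 0.9329405  -0.2362344   0.27168977 -0.36085666]
 [ 0.01865112 -0.72190444 -0.69174137  0.98955419]
 [ 0.          0.          0.          1.        ]]
top [[479.90040558   0.         325.10640411]
 [  0.         479.90040558 236.4033744 ]
 [  0.           0.           1.        ]] [[-0.0048585  -0.98798994  0.15444179  0.41646639]
 [-0.99993882  0.00326519 -0.01056855 -0.00136501]
 [ 0.00993734 -0.15448369 -0.98794536  1.06532871]
 [ 0.          0.          0.          1.        ]]
{'time_s': 0.1, 'q': array([-1.52531623e+00,  1.81490694e-01,  1.60789994e+00, -1.84471906e-05,
        1.35381064e+00, -2.06316048e-01]), 'dq': array([-0.00049386,  0.00121488, -0.0021832 , -0.00158897,  0.0001253 ,
       -0.00099742]), 'joint_efforts': array([ 5.65256942e-04, -4.45876229e+01, -3.52238202e+01, -2.57956044e-04,
        4.10654189e-03,  1.18539069e-05]), 'eef_pos': array([ 0.1432369 , -0.55635872,  0.23046468]), 'eef_rot': array([ 0.55925524, -0.55839718,  0.43363192, -0.43288512]), 'wrist_force': array([-0.48176194, -0.03529477, -1.07221237]), 'torque': array([-0.0026631 ,  0.02036366, -0.00135138]), 'opening': 1.001039846691089} 0.0187
```

View pics/top0.png

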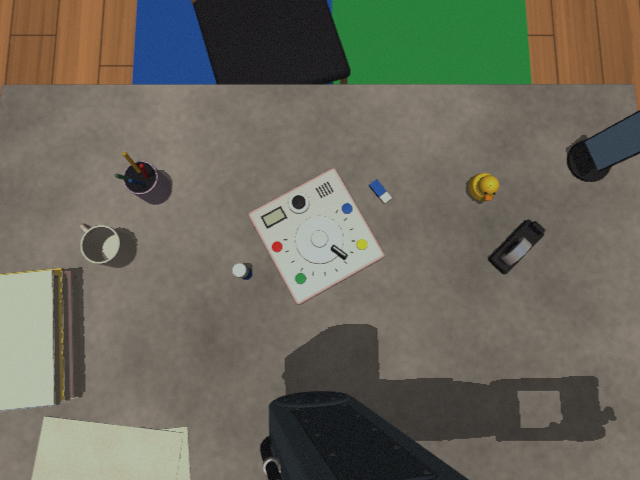

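View pics/scene0.png

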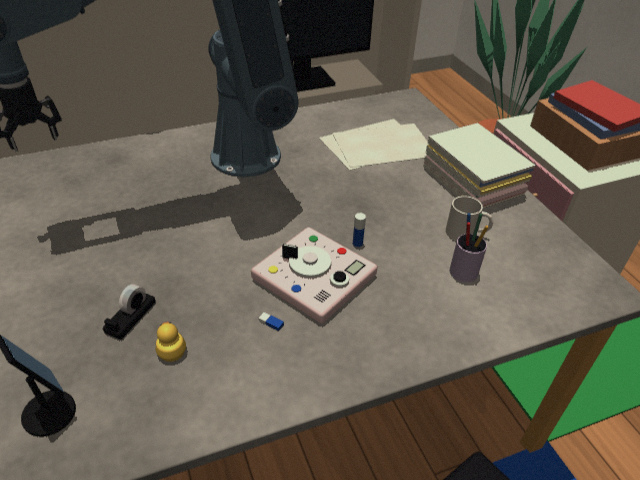

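The top picture shows the timer with the dial hub near (319,239), the start button at (299,202), red at (277,246), green (300,279), yellow (362,244) and blue (347,209). The tab runs from about (333,247) to (346,257), on the yellow side of green. The glue stick at (242,270) and the eraser at (380,190) are the nearest bystanders.

```bash
cat > h.py <<'E'
import numpy as np,cv2
from bench import *
from scipy.optimize import least_squares
def ray(n,u,v,z):
    m=camera_model(n);P=m["pose"];d=P[:3,:3]@np.linalg.inv(m["K"])@np.array([u,v,1.]);return P[:3,3]+d*(z-P[2,3])/d[2]
def proj(n,p):
    m=camera_model(n);P=m["pose"];c=m["K"]@(P[:3,:3].T@(np.asarray(p)-P[:3,3]));return c[:2]/c[2]
def blobs(img,n):
    hsv=cv2.cvtColor(img,cv2.COLOR_BGR2HSV);H,S,V=cv2.split(hsv)
    R={"red":(((H<8)|(H>172))),"yellow":(H>20)&(H<33),"green":(H>45)&(H<80),"blue":(H>100)&(H<125)}
    out={}
    for k,m in R.items():
        m=(m&(S>130)&(V>70)).astype(np.uint8)
        N,l,st,c=cv2.connectedComponentsWithStats(m)
        out[k]=[(st[i,4],c[i].round(1)) for i in range(1,N) if 30<st[i,4]<400]
    return out
E
python3 - <<'E'
from h import *
for n in("top","scene"):
    im=cv2.imread(f"pics/{n}0.png")
    for k,v in blobs(im,n).items():
        print(n,k,[(a,tuple(c),ray(n,*c,.044).round(4)[:2]) for a,c in v])
im=cv2.imread("pics/top0.png")[160:310,240:390]
cv2.imwrite("pics/topz.png",cv2.resize(im,None,fx=4,fy=4,interpolation=cv2.INTER_CUBIC))
im=cv2.imread("pics/scene0.png")[220:330,240:390]
cv2.imwrite("pics/scz.png",cv2.resize(im,None,fx=5,fy=5,interpolation=cv2.INTER_CUBIC))
E
```

```text
top red [(np.int32(82), (np.float64(276.6), np.float64(246.3)), array([0.555 , 0.0919]))]
top yellow [(np.int32(81), (np.float64(361.4), np.float64(244.0)), array([ 0.5593, -0.0903])), (np.int32(336), (np.float64(60.2), np.float64(328.3)), array([0.3845, 0.5398]))]
top green [(np.int32(70), (np.float64(300.0), np.float64(277.9)), array([0.4871, 0.0415]))]
top blue [(np.int32(48), (np.float64(329.4), np.float64(4.8)), array([ 1.1223, -0.025 ])), (np.int32(144), (np.float64(377.2), np.float64(187.7)), array([ 0.6838, -0.127 ])), (np.int32(75), (np.float64(346.6), np.float64(207.9)), array([ 0.6387, -0.0594]))]
scene red [(np.int32(45), (np.float64(341.2), np.float64(250.6)), array([0.5562, 0.0921]))]
scene yellow [(np.int32(42), (np.float64(465.1), np.float64(176.2)), array([0.3817, 0.5642])), (np.int32(264), (np.float64(504.4), np.float64(183.0)), array([0.45  , 0.6544])), (np.int32(48), (np.float64(273.0), np.float64(269.1)), array([ 0.5609, -0.0893]))]
scene green []
scene blue [(np.int32(49), (np.float64(296.0), np.float64(288.0)), array([ 0.6393, -0.0584])), (np.int32(115), (np.float64(274.3), np.float64(321.4)), array([ 0.7186, -0.1378]))]
```

View pics/topz.png

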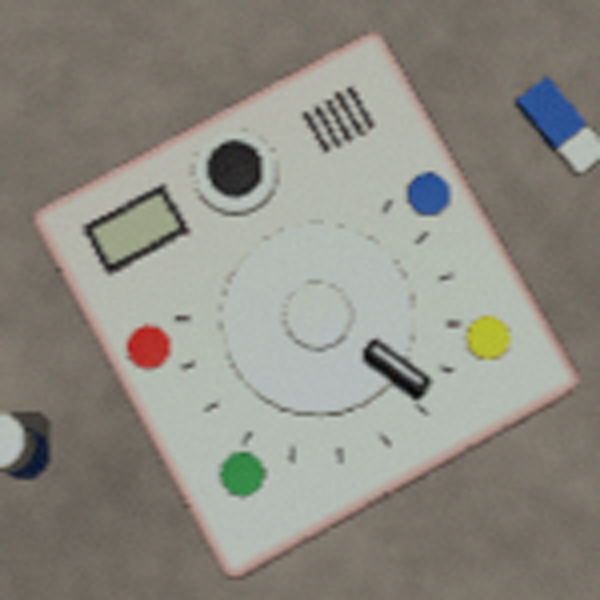

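View pics/scz.png

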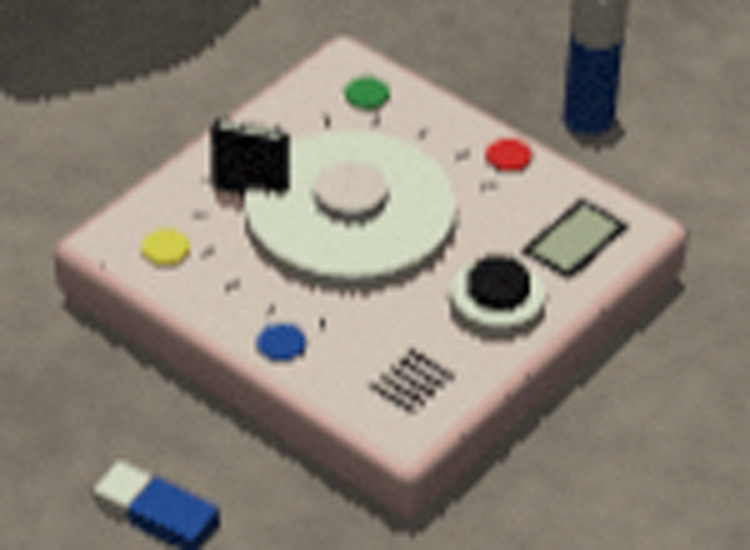

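```bash
cat >> h.py <<'E'
from scipy.spatial.transform import Rotation as Ro
Q=dict(red=-1.92,green=-.96,yellow=.96,blue=1.92)
def tool():
    o=get_obs();w,x,y,z=o["eef_rot"];return o["eef_pos"],Ro.from_quat([x,y,z,w]).as_matrix(),o
E
python3 - <<'E'
from h import *
M=[("top","red",276.6,246.3),("top","yellow",361.4,244),("top","green",300,277.9),("top","blue",346.6,207.9),("scene","red",341.2,250.6),("scene","yellow",273,269.1),("scene","blue",296,288)]
def f(p):
    r=[]
    for n,k,u,v in M:
        a=np.pi+Q[k]+p[2]; r+=list(proj(n,[p[0]+.092*np.cos(a),p[1]+.092*np.sin(a),.044])-[u,v])
    return r
s=least_squares(f,[.56,0,.5]);print(s.x,np.round(s.fun,1))
c=s.x
b=c[:2]+.092*np.array([np.cos(c[2]),np.sin(c[2])]);print("button",b)
for n,u,v in(("top",240+235/4,160+168/4),("scene",240+499/5,220+283/5)):
    for z in(.05,.055,.06): print(n,z,ray(n,u,v,z)[:2])
# tab white line ends top view
p1=ray("top",240+372/4,160+344/4,.086);p2=ray("top",240+427/4,160+380/4,.086)
for p in(p1,p2): 
    d=p[:2]-c[:2];print("tab",np.hypot(*d),(np.arctan2(d[1],d[0])-np.pi-c[2]+np.pi)%(2*np.pi)-np.pi)
p,R,o=tool();print(p,R.round(3))
E
```

```text
[0.56960509 0.00139155 0.50581888] [-0.2 -0.1 -0.1 -0.3 -0.1  0.1 -0.2 -0.1 -0.1 -0.2 -0.4 -0.2 -0.3 -0. ]
button [0.65008466 0.04596776]
top 0.05 [0.65075076 0.04446071]
top 0.055 [0.64959702 0.04423504]
top 0.06 [0.64844329 0.04400937]
scene 0.05 [0.64517704 0.05008118]
scene 0.055 [0.64966918 0.0478943 ]
scene 0.06 [0.65416133 0.04570742]
tab 0.03560961688131814 0.46514580324649124
tab 0.06940015725302826 0.4707762742109871
[ 0.1432369  -0.55635872  0.23046468] [[ 0.249 -0.     0.968]
 [-0.968  0.002  0.249]
 [-0.002 -1.     0.   ]]
```

Fit residuals are under 0.5 px in both cameras. The timer is at (0.5696, 0.0014) with yaw 0.506, the tab at q≈0.468 and red at q=-1.92. The tab's radii come out at 36 to 69 mm, as they should. I'll move above the yellow side of the tab with the fingers shut.

```bash
R='[-18.8,0,26.4,0,0,0,1]'; python3 -m jog '[[-18.8,0,26.4,0,0,0,1],[-18.8,0,26.4,0,0,0,1],[-18.8,0,26.4,0,0,0,1],[-18.8,0,26.4,0,0,0,1],[-18.8,0,26.4,0,0,0,1],[-18.8,0,26.4,0,0,0,1],[-18.8,0,26.4,0,0,0,1],[-18.8,0,26.4,0,0,0,1]]'
python3 -m jog '[[-18.8,0,26.4,0,0,0,1],[-18.8,0,26.4,0,0,0,1],[-18.8,0,26.4,0,0,0,1],[-18.8,0,26.4,0,0,0,1],[-18.8,0,26.4,0,0,0,1],[-18.8,0,26.4,0,0,0,1],[-18.8,0,26.4,0,0,0,1],[-18.8,0,26.4,0,0,0,1]]'
python3 -m jog '[[-18.8,0,26.4,0,0,0,1],[-18.8,0,26.4,0,0,0,1],[-18.8,0,26.4,0,0,0,1],[-18.8,0,26.4,0,0,0,1],[0,0,0,0,-7,0,1],[0,0,0,0,-7,0,1],[0,0,0,0,-7,0,1],[0,0,0,0,-7,0,1]]'
python3 -m jog '[[0,0,0,0,-7,0,1],[0,0,0,0,-7,0,1],[0,0,0,0,-7,0,1],[0,0,0,0,-7,0,1],[0,0,0,0,-7,0,1],[0,0,0,0,-7,0,1],[0,0,0,0,-7,0,1],[0,0,0,0,-7,0,1]]'
python3 -m jog '[[0,0,0,0,-7,0,1],[0,0,0,0,-7,0,1],[0,0,0,0,-7,0,1],[0,0,0,0,-7,0,1],[0,0,0,0,-7,0,1],[0,0,0,0,-7,0,1],[0,0,0,0,-5.4,0,1],[0,0,0,0,0,0,1]]'
python3 - <<'E'
from h import *
p,R,o=tool();print(p,R.round(3),o["opening"],o["q"].round(2))
c=np.array([.5696,.0014])
a=np.radians(235.8);t=c+.056*np.array([np.cos(a),np.sin(a)])+.028*np.array([-np.sin(a),np.cos(a)])
print(R.T@np.array([*(t-p[:2]),.069-p[2]])*1e3, np.degrees(np.arctan2(R[1,0],R[0,0])))
cv2.imwrite("pics/top1.png",camera("top"));cv2.imwrite("pics/sc1.png",camera("scene"))
E
```

```text
time_s: 0.77
eef_pos: [0.311, -0.357, 0.231]
eef_rot: [0.559, -0.559, 0.433, -0.433]
wrist_force: [1.1, -0.6, -0.3]
opening: -0.002
time_s: 1.43
eef_pos: [0.478, -0.1587, 0.231]
eef_rot: [-0.559, 0.559, -0.433, 0.433]
wrist_force: [0.0, -0.4, -0.3]
opening: 0.001
time_s: 2.1
eef_pos: [0.5607, -0.0606, 0.2306]
eef_rot: [-0.648, 0.648, -0.283, 0.283]
wrist_force: [0.6, -1.0, -0.5]
opening: 0.0
time_s: 2.77
eef_pos: [0.5606, -0.0611, 0.2307]
eef_rot: [0.705, -0.705, -0.054, 0.054]
wrist_force: [0.7, 0.6, -0.6]
opening: -0.001
time_s: 3.43
eef_pos: [0.5606, -0.0611, 0.2308]
eef_rot: [0.625, -0.624, -0.332, 0.332]
wrist_force: [0.0, -0.5, -0.7]
opening: -0.001
[ 0.56063854 -0.06107969  0.2307906 ] [[ 0.559 -0.001 -0.829]
 [ 0.829  0.     0.559]
 [-0.    -1.     0.001]] -0.0008290556891589819 [-0.32  0.16  1.63 -0.    1.35 -1.3 ]
[  0.75810522 161.79004611  -0.4451556 ] 56.01785440211521
```

```bash
python3 -m jog '[[0.8,40,-0.4,0,0,0,1],[0,40,0,0,0,0,1],[0,30,0,0,0,0,1],[0,0,0,0,0,0,1]]'
python3 - <<'E'
from h import *
im=cv2.hconcat([cv2.resize(camera("top")[130:330,220:420],(400,400)),cv2.resize(camera("scene")[180:330,240:390],(400,400))])
cv2.imwrite("pics/d1.png",im)
E
```

```text
time_s: 3.87
eef_pos: [0.5567, -0.0592, 0.1144]
eef_rot: [0.628, -0.622, -0.327, 0.333]
wrist_force: [-1.4, 0.1, -1.2]
opening: 0.003
```

View pics/d1.png

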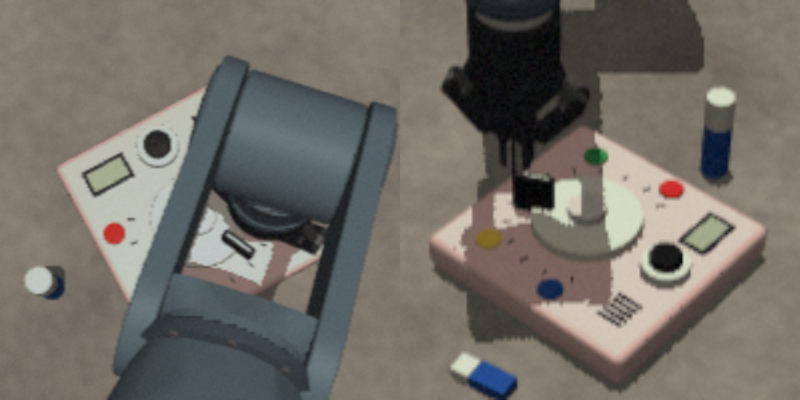

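The right view shows the shut fingers hanging just behind and above the black tab. I'll check the settled pose before descending.

```bash
cat >> h.py <<'E'
C=np.array([.5696,.0014]);YAW=.506
def polar():
    p,R,o=tool();d=p[:2]-C
    print("t",o["time_s"].round(2) if hasattr(o["time_s"],'round') else o["time_s"],"pos",p.round(4),"r",np.hypot(*d).round(4),"ang",np.degrees(np.arctan2(d[1],d[0]))%360,"yawx",np.degrees(np.arctan2(R[1,0],R[0,0])),"down",R[2].round(3),"F",o["wrist_force"].round(1))
    return p,R
E
python3 -m jog '[[0,0,0,0,0,0,1],[0,0,0,0,0,0,1]]'; python3 - <<'E'
from h import *
p,R=polar()
a=np.radians(235.8);t=C+.056*np.array([np.cos(a),np.sin(a)])+.028*np.array([-np.sin(a),np.cos(a)])
print(R.T@np.array([*(t-p[:2]),.069-p[2]])*1e3)
E
```

```text
time_s: 4.13
eef_pos: [0.5637, -0.0613, 0.1242]
eef_rot: [-0.624, 0.626, 0.332, -0.33]
wrist_force: [0.5, -0.6, 0.1]
opening: -0.003
t 4.1333 pos [ 0.5637 -0.0613  0.1242] r 0.063 ang 264.6200816482109 yawx 55.794161928649686 down [ 0.001 -1.    -0.005] F [ 0.5 -0.6  0.1]
[-0.85462491 55.14734906  2.63402192]
```

```bash
python3 -m jog '[[0,20,0,0,0,0,1],[0,20,0,0,0,0,1],[0,15,0,0,0,0,1],[0,0,0,0,0,0,1],[0,0,0,0,0,0,1],[0,0,0,0,0,0,1]]'; python3 - <<'E'
from h import *
p,R=polar()
a=np.radians(235.8);t=C+.056*np.array([np.cos(a),np.sin(a)])+.028*np.array([-np.sin(a),np.cos(a)])
print(R.T@np.array([*(t-p[:2]),.069-p[2]])*1e3)
E
```

```text
time_s: 4.63
eef_pos: [0.5633, -0.0612, 0.0684]
eef_rot: [-0.624, 0.626, 0.332, -0.33]
wrist_force: [0.4, 0.7, -0.7]
opening: 0.001
t 4.6333 pos [ 0.5633 -0.0612  0.0684] r 0.0629 ang 264.2250872964803 yawx 55.81907226537902 down [ 0.001 -1.    -0.003] F [ 0.4  0.7 -0.7]
[-0.63916617 -0.56505062  1.96257789]
```

```bash
python3 -m jog '[[-0.3,0,5,0,0,0,1],[0,0,4,0,0,0,1],[0,0,3,0,0,0,1],[0,0,1,0,0,0,1],[0,0,0,0,0,0,1]]'; python3 - <<'E'
from h import *
p,R=polar()
print("axis in tool",R.T@np.array([*(C-p[:2]),0])*1e3)
E
python3 -m jog '[[-1.4,0,6,0,6,0,1],[-1.4,0,6,0,6,0,1],[-1.4,0,6,0,6,0,1],[0,0,0,0,0,0,1]]'; python3 - <<'E'
from h import *
p,R=polar()
print("axis in tool",R.T@np.array([*(C-p[:2]),0])*1e3)
im=cv2.hconcat([cv2.resize(camera("top")[130:330,220:420],(400,400)),cv2.resize(camera("scene")[180:330,240:390],(400,400))])
cv2.imwrite("pics/d2.png",im)
E
```

```text
time_s: 5.05
eef_pos: [0.5506, -0.0534, 0.0666]
eef_rot: [-0.625, 0.625, 0.331, -0.331]
wrist_force: [0.5, 0.3, 0.5]
opening: -0.0
t 5.05 pos [ 0.5506 -0.0534  0.0666] r 0.058 ang 250.86451363278132 yawx 55.8458825006027 down [ 0. -1. -0.] F [0.5 0.3 0.5]
axis in tool [5.60413073e+01 2.45051125e-04 1.50357567e+01]
time_s: 5.38
eef_pos: [0.5342, -0.0451, 0.0665]
eef_rot: [-0.669, 0.669, 0.228, -0.228]
wrist_force: [0.2, -0.6, -0.9]
opening: -0.002
t 5.3833 pos [ 0.5342 -0.0451  0.0665] r 0.0585 ang 232.76756267397855 yawx 37.62602776724388 down [ 0. -1. -0.] F [ 0.2 -0.6 -0.9]
axis in tool [5.64358131e+01 8.32270553e-03 1.52714553e+01]
```

View pics/d2.png

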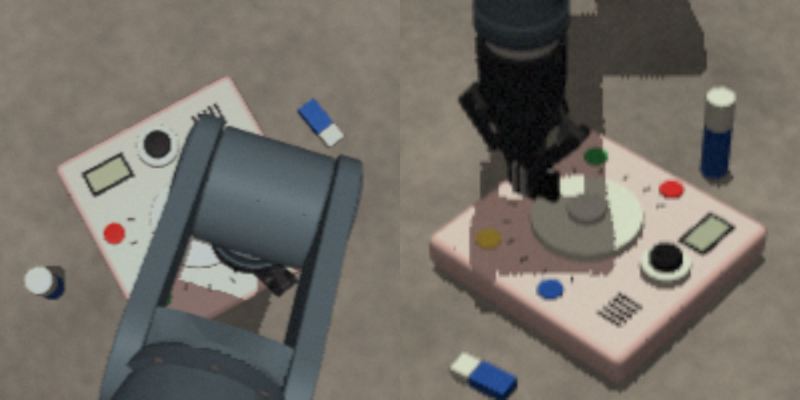

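```bash
python3 -m jog '[[-1.3,-1,6,0,6,0,1],[-1.3,0,6,0,6,0,1],[-1.3,0,6,0,6,0,1],[-1.3,0,6,0,6,0,1],[-1.3,0,6,0,6,0,1],[-1.3,0,6,0,6,0,1],[-1.3,0,6,0,6,0,1],[-1.3,0,6,0,6,0,1]]'; python3 - <<'E'
from h import *
p,R=polar()
print("axis in tool",R.T@np.array([*(C-p[:2]),0])*1e3)
im=cv2.hconcat([cv2.resize(camera("top")[130:330,220:420],(400,400)),cv2.resize(camera("scene")[180:330,240:390],(400,400))])
cv2.imwrite("pics/d3.png",im)
E
```

```text
time_s: 6.15
eef_pos: [0.511, -0.004, 0.0673]
eef_rot: [-0.704, 0.705, -0.064, 0.063]
wrist_force: [-1.3, -2.0, 1.6]
opening: -0.003
t 6.15 pos [ 0.511  -0.004   0.0673] r 0.0589 ang 185.3024635245474 yawx -10.282356534928562 down [-0.001 -1.    -0.001] F [-1.3 -2.   1.6]
axis in tool [56.71193832 -0.06390824 15.81801452]
```

View pics/d3.png

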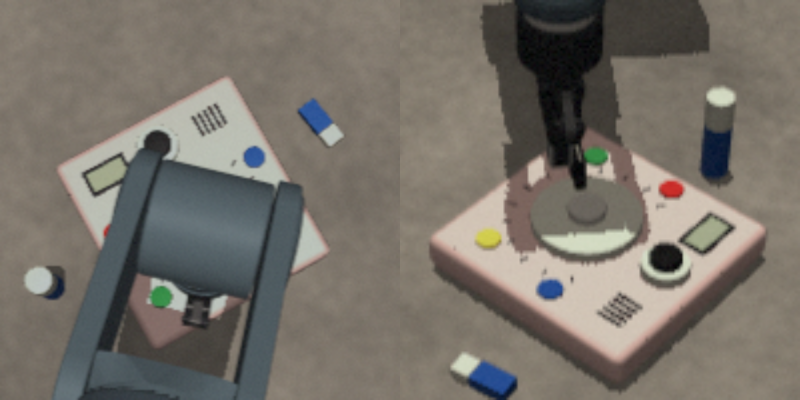

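The force now shows about 2 N of reaction and the original tab position is empty, so the tab is moving with the fingers.

```bash
python3 -m jog '[[-1.3,-1,6,0,6,0,1],[-1.3,0,6,0,6,0,1],[-1.3,0,6,0,6,0,1],[-1.3,0,6,0,6,0,1],[-1.3,0,6,0,6,0,1],[-1.3,0,6,0,6,0,1],[-1.3,0,6,0,6,0,1],[-1.3,0,6,0,6,0,1]]'; python3 -m jog '[[-1.3,0,6,0,6,0,1],[0,0,0,0,0,0,1]]'; python3 - <<'E'
from h import *
p,R=polar()
print("axis in tool",R.T@np.array([*(C-p[:2]),0])*1e3)
im=cv2.hconcat([cv2.resize(camera("top")[160:310,220:370],(400,400)),cv2.resize(camera("scene")[180:330,240:390],(400,400))])
cv2.imwrite("pics/d4.png",im)
E
```

```text
time_s: 6.92
eef_pos: [0.5262, 0.0415, 0.068]
eef_rot: [-0.618, 0.618, -0.344, 0.343]
wrist_force: [-3.1, -1.1, 2.2]
opening: 0.004
time_s: 7.08
eef_pos: [0.5314, 0.0461, 0.0681]
eef_rot: [-0.599, 0.599, -0.375, 0.375]
wrist_force: [-0.3, 0.4, -0.7]
opening: -0.0
t 7.0833 pos [0.5314 0.0461 0.0681] r 0.0588 ang 130.51914922355115 yawx -64.07025226878022 down [-0.001 -1.    -0.   ] F [-0.3  0.4 -0.7]
axis in tool [ 5.68649993e+01 -3.73563195e-02  1.48009797e+01]
```

View pics/d4.png

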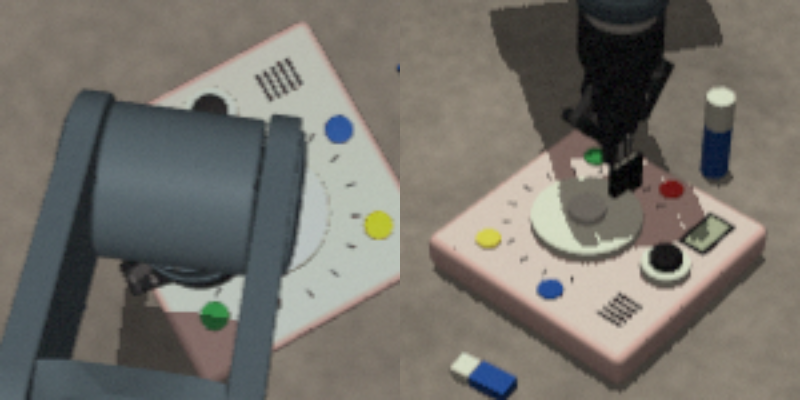

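```bash
cat >> h.py <<'E'
def fin(img,q,n="scene",x0=290,y0=210,w=80,h=75,s=10,col=(0,255,0)):
    z=cv2.resize(img[y0:y0+h,x0:x0+w],None,fx=s,fy=s,interpolation=cv2.INTER_CUBIC)
    z=cv2.convertScaleAbs(z,alpha=1.8)
    for k,qq in enumerate(q):
        a=np.pi+qq+YAW;r=np.array([np.cos(a),np.sin(a)]);t=np.array([-r[1],r[0]])
        def P(rr,tt,zz): 
            u=proj(n,[*(C+rr*r+tt*t),zz]);return tuple(int(x) for x in ((u-[x0,y0]+.5)*s))
        for zz in(.053,.086):
            c=[P(.032,-.005,zz),P(.07,-.005,zz),P(.07,.005,zz),P(.032,.005,zz)]
            cv2.polylines(z,[np.array(c)],True,[(0,255,0),(255,0,255),(0,200,255)][k],1)
    return z
E
python3 - <<'E'
from h import *
im=camera("scene");cv2.imwrite("pics/raw4.png",im)
# pose-derived fin angle if pad half =11: tool yaw
q=np.radians(-64.1+180-YAW*180/np.pi-180);print(q)
cv2.imwrite("pics/f4.png",fin(im,[np.radians(-64.07+180)-np.pi-YAW]))
E
```

```text
-1.6247560505283654
```

View pics/f4.png

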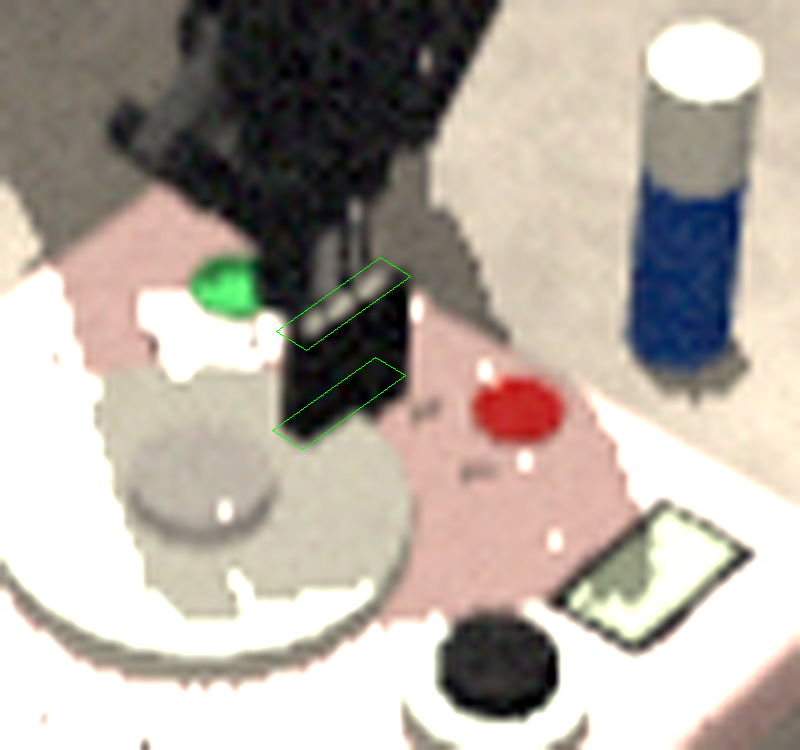

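The overlay at q=-1.625 sits on the tab, with its white line from about (310,325) to (385,275). About 17° remain, so I'll push 16° and look.

```bash
python3 -m jog '[[-1.1,0,5.3,0,5.3,0,1],[-1.1,0,5.3,0,5.3,0,1],[-1.1,0,5.3,0,5.3,0,1],[0,0,0,0,0,0,1],[0,0,0,0,0,0,1]]'; python3 - <<'E'
from h import *
p,R=polar()
print("axis in tool",R.T@np.array([*(C-p[:2]),0])*1e3)
im=camera("scene");cv2.imwrite("pics/raw5.png",im)
cv2.imwrite("pics/f5.png",fin(im,[-1.92]))
E
```

```text
time_s: 7.65
eef_pos: [0.5449, 0.0542, 0.0682]
eef_rot: [0.543, -0.543, 0.453, -0.454]
wrist_force: [0.3, -0.5, -0.0]
opening: 0.002
t 7.65 pos [0.5449 0.0542 0.0682] r 0.0583 ang 115.09980253457282 yawx -79.76843431856491 down [ 0. -1.  0.] F [ 0.3 -0.5 -0. ]
axis in tool [5.63431037e+01 8.98941095e-03 1.49582975e+01]
```

View pics/f5.png

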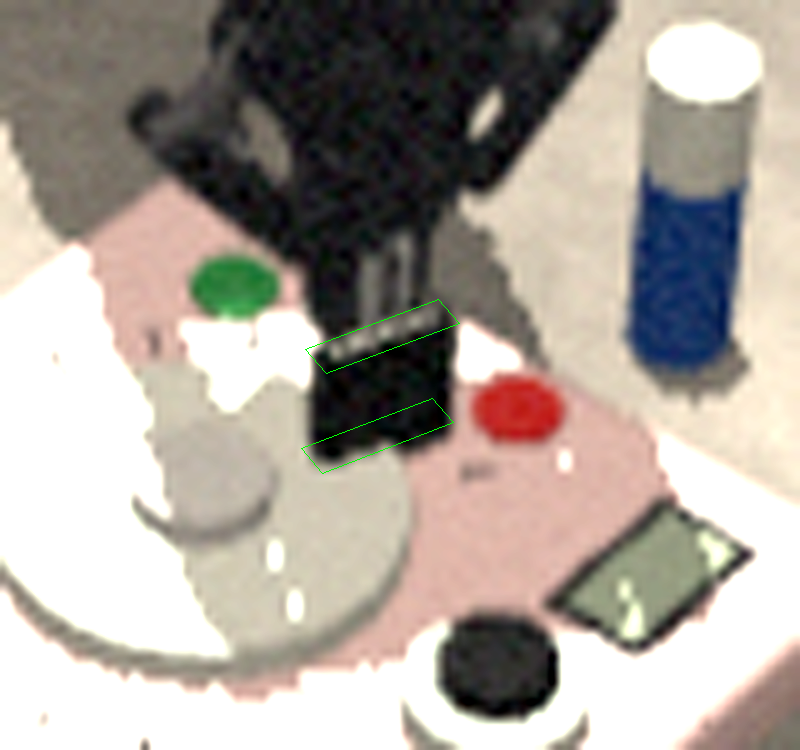

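The tab sits close to the -1.92 outline. I'll back off and lift clear so it can be measured without the fingers in view.

```bash
python3 -m jog '[[0,0,-8,0,0,0,1],[0,0,-10,0,0,0,1],[0,-30,0,0,0,0,1],[0,-40,0,0,0,0,1],[0,-40,-30,0,0,0,1],[0,0,-40,0,0,0,1],[0,0,-40,0,0,0,1],[0,0,0,0,0,0,1]]';python3 -m jog '[[0,0,-40,0,0,0,1],[0,0,-40,0,0,0,1],[0,0,0,0,0,0,1]]'; python3 - <<'E'
from h import *
p,R=polar()
im=camera("scene");cv2.imwrite("pics/raw6.png",im)
t=camera("top");cv2.imwrite("pics/rawt6.png",t)
cv2.imwrite("pics/f6.png",fin(im,[-1.92]))
cv2.imwrite("pics/t6.png",fin(t,[-1.92],"top",260,190,80,75))
E
```

```text
time_s: 8.37
eef_pos: [0.4151, 0.0339, 0.1693]
eef_rot: [-0.541, 0.543, -0.456, 0.452]
wrist_force: [-0.2, 0.2, -1.0]
opening: 0.002
time_s: 8.62
eef_pos: [0.3374, 0.0203, 0.1692]
eef_rot: [-0.541, 0.543, -0.456, 0.453]
wrist_force: [-0.5, 1.0, -0.8]
opening: -0.0
t 8.6167 pos [0.3374 0.0203 0.1692] r 0.233 ang 175.33707524170285 yawx -79.92453875883612 down [-0.002 -1.    -0.005] F [-0.5  1.  -0.8]
```

View pics/f6.png

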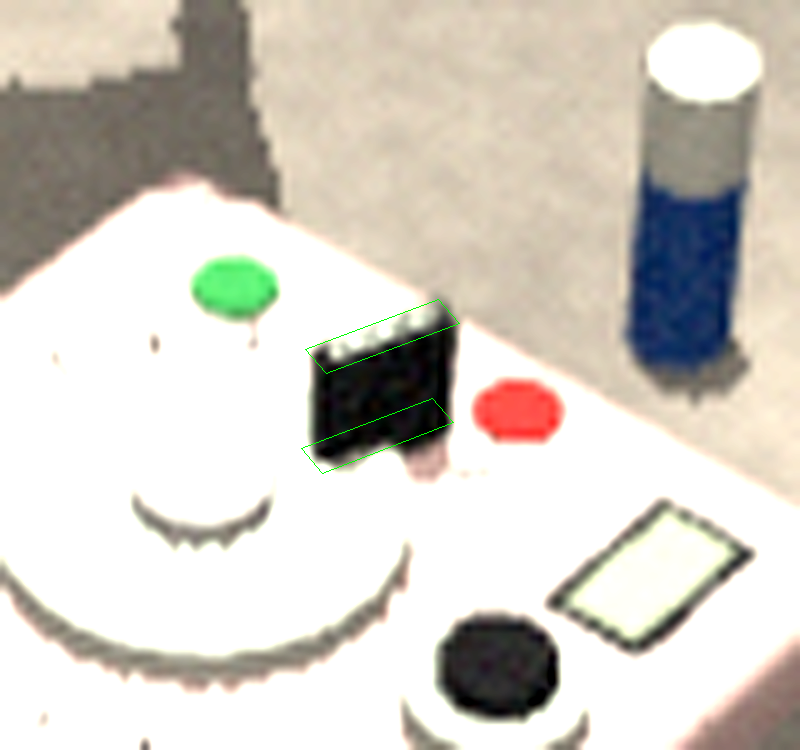

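View pics/t6.png

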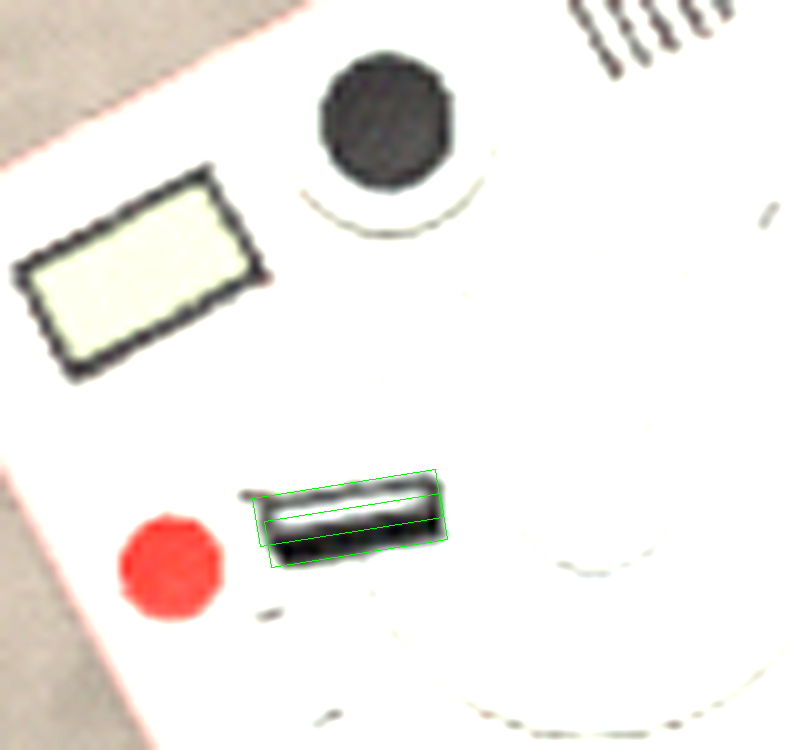

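The tab is unobstructed and matches the -1.92 outline in both views to within about 0.02 rad, pointing at red. Next is the button at (0.650, 0.046).

```bash
python3 -m jog '[[3.7,0,39,0,0,0,1],[3.7,0,39,0,0,0,1],[3.7,0,39,0,0,0,1],[3.7,0,39,0,0,0,1],[3.7,0,39,0,0,0,1],[3.7,0,39,0,0,0,1],[3.7,0,39,0,0,0,1],[3.7,0,39,0,0,0,1]]';python3 -m jog '[[0,0,0,0,0,0,1],[0,0,0,0,0,0,1],[0,0,0,0,0,0,1]]'; python3 - <<'E'
from h import *
p,R=polar();print(R.T@(np.array([.650,.046,.075])-p)*1e3)
E
```

```text
time_s: 9.38
eef_pos: [0.6601, 0.0445, 0.1704]
eef_rot: [-0.542, 0.542, -0.454, 0.454]
wrist_force: [1.3, -0.4, 0.5]
opening: -0.001
time_s: 9.63
eef_pos: [0.6571, 0.0443, 0.1701]
eef_rot: [-0.541, 0.542, -0.455, 0.454]
wrist_force: [0.7, 0.1, 0.3]
opening: 0.001
t 9.6333 pos [0.6571 0.0443 0.1701] r 0.0975 ang 26.094807191291217 yawx -80.00815660886671 down [-0.001 -1.    -0.002] F [0.7 0.1 0.3]
[-2.88805648 95.13717532 -6.52609247]
```

```bash
python3 -m jog '[[-2.9,30,-6.5,0,0,0,1],[0,30,0,0,0,0,1],[0,25,0,0,0,0,1],[0,7,0,0,0,0,1],[0,0,0,0,0,0,1],[0,0,0,0,0,0,1]]'; python3 - <<'E'
from h import *
p,R=polar();print(R.T@(np.array([.650,.046,.06])-p)*1e3)
im=camera("scene");cv2.imwrite("pics/f7.png",fin(im,[-1.92],x0=290,y0=230))
E
```

```text
time_s: 10.13
eef_pos: [0.6506, 0.0457, 0.081]
eef_rot: [0.542, -0.541, 0.454, -0.455]
wrist_force: [-0.6, 0.5, 1.3]
opening: -0.001
t 10.1333 pos [0.6506 0.0457 0.081 ] r 0.0924 ang 28.67124663988372 yawx -80.06459771405562 down [ 0.    -1.     0.001] F [-0.6  0.5  1.3]
[-0.39524063 21.00266248 -0.61462832]
```

View pics/f7.png

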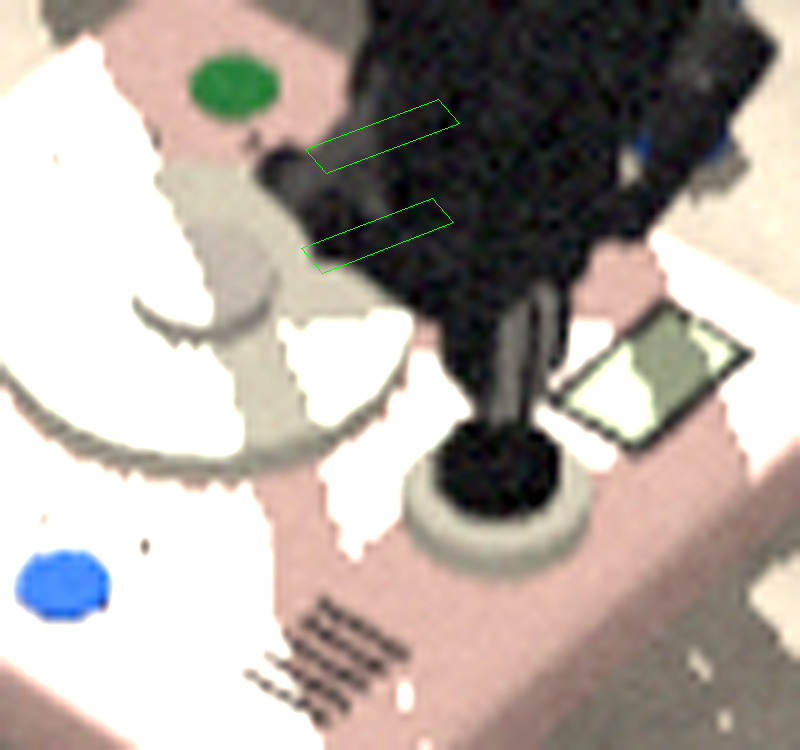

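The finger tips are centred over the button (around (500,430)). I'll descend gently and watch the force.

```bash
python3 -m jog '[[0,10,0,0,0,0,1],[0,8,0,0,0,0,1],[0,0,0,0,0,0,1],[0,0,0,0,0,0,1]]'; python3 -m jog '[[0,3,0,0,0,0,1],[0,0,0,0,0,0,1],[0,0,0,0,0,0,1]]';python3 -m jog '[[0,2,0,0,0,0,1],[0,0,0,0,0,0,1],[0,0,0,0,0,0,1]]';python3 -m jog '[[0,2,0,0,0,0,1],[0,0,0,0,0,0,1],[0,0,0,0,0,0,1]]'
```

```text
time_s: 10.52
eef_pos: [0.6501, 0.0458, 0.0615]
eef_rot: [-0.541, 0.542, -0.455, 0.455]
wrist_force: [-1.8, -0.3, 2.6]
opening: 0.004
time_s: 10.77
eef_pos: [0.6506, 0.0458, 0.059]
eef_rot: [0.541, -0.541, 0.455, -0.455]
wrist_force: [-0.7, 0.5, 3.6]
opening: 0.001
time_s: 11.02
eef_pos: [0.6507, 0.0458, 0.0569]
eef_rot: [0.542, -0.541, 0.455, -0.455]
wrist_force: [-0.5, 0.3, 5.2]
opening: -0.002
time_s: 11.27
eef_pos: [0.6508, 0.0458, 0.056]
eef_rot: [0.542, -0.541, 0.455, -0.455]
wrist_force: [-4.5, -0.4, 11.3]
opening: 0.0
```

```bash
python3 -m jog '[[0,1,0,0,0,0,1],[0,0,0,0,0,0,1],[0,0,0,0,0,0,1]]'; python3 - <<'E'
from h import *
im=camera("scene");cv2.imwrite("pics/f8.png",fin(im,[],x0=290,y0=230))
E
```

```text
time_s: 11.52
eef_pos: [0.6508, 0.0458, 0.0559]
eef_rot: [0.542, -0.541, 0.455, -0.455]
wrist_force: [-6.2, -0.4, 16.5]
opening: -0.002
```

View pics/f8.png

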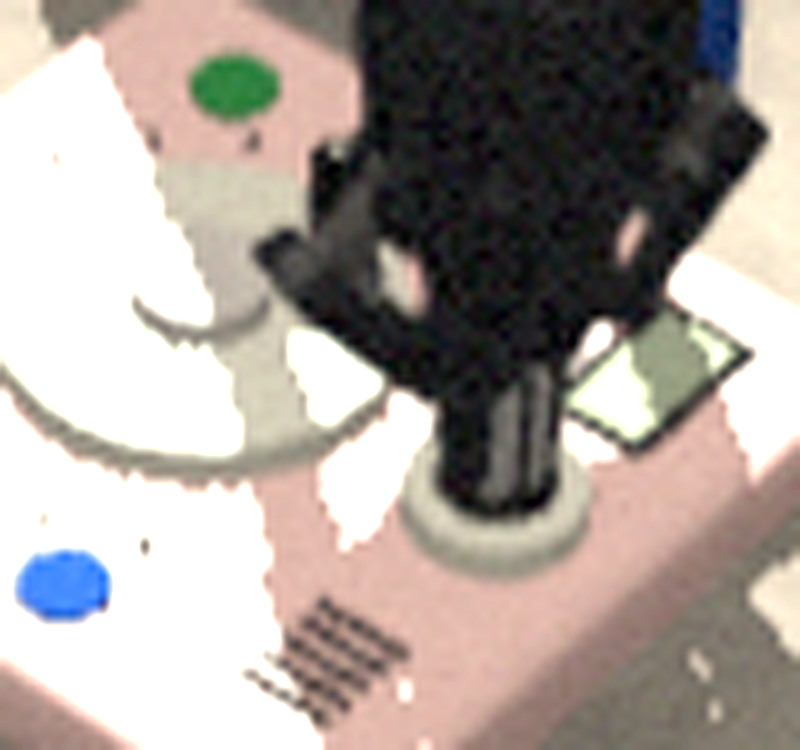

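The button is seated flush, with 16.5 N at a hard stop after about 6 mm of travel. Now I'll release and draw clear.

```bash
python3 -m jog '[[0,-5,0,0,0,0,1],[0,-8,0,0,0,0,1],[0,-25,0,0,0,0,1],[0,-40,0,0,0,0,1],[0,-40,0,0,0,0,1],[0,0,0,0,0,0,1]]'; python3 -m jog '[[0,0,-40,0,0,0,1],[0,0,-40,0,0,0,1],[0,0,-40,0,0,0,1],[0,0,-40,0,0,0,1],[0,0,-40,0,0,0,1],[0,0,-40,0,0,0,1],[0,0,-40,0,0,0,1],[0,0,0,0,0,0,1]]';python3 -m jog '[[0,0,0,0,0,0,1],[0,0,0,0,0,0,1],[0,0,0,0,0,0,1],[0,0,0,0,0,0,1]]'
python3 - <<'E'
from h import *
polar()
im=camera("scene");t=camera("top");cv2.imwrite("pics/rawt9.png",t);cv2.imwrite("pics/raw9.png",im)
a=cv2.resize(fin(im,[-1.92]),(400,375));b=cv2.resize(fin(t,[-1.92],"top",260,190,80,75),(400,375))
cv2.imwrite("pics/f9.png",cv2.hconcat([a,b]))
E
```

```text
time_s: 12.07
eef_pos: [0.6552, 0.0455, 0.1811]
eef_rot: [0.544, -0.539, 0.451, -0.459]
wrist_force: [1.9, 0.4, 2.3]
opening: -0.001
time_s: 12.73
eef_pos: [0.3671, -0.0013, 0.1693]
eef_rot: [-0.54, 0.542, -0.457, 0.453]
wrist_force: [0.8, 0.6, -0.7]
opening: -0.001
time_s: 13.07
eef_pos: [0.3757, -0.0026, 0.1718]
eef_rot: [0.542, -0.541, 0.455, -0.455]
wrist_force: [-1.2, 0.6, -0.0]
opening: 0.001
t 13.0667 pos [ 0.3757 -0.0026  0.1718] r 0.194 ang 181.17215629485884 yawx -80.04860590242247 down [-0. -1.  0.] F [-1.2  0.6 -0. ]
```

View pics/f9.png

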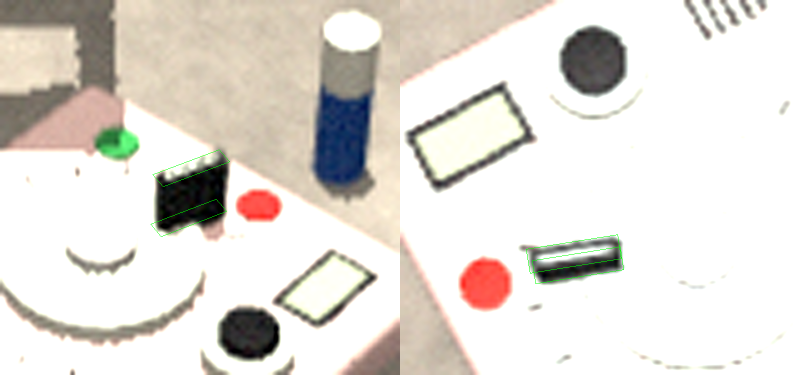

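View pics/rawt9.png

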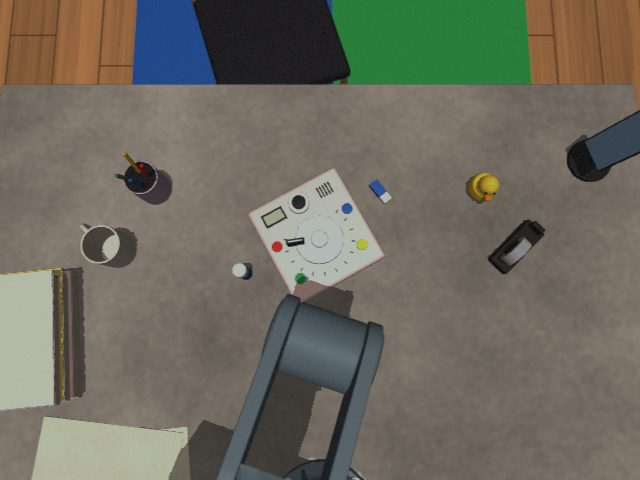

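The tab at (293,241) still points at red (277,246), the button is back up, and every bystander is where it started. Handing in.

```bash
python3 -c "
from bench import *
hand_in()"
```

```text
the job is handed in; nothing more can be done
```

The timer is set to red and started, and the job was handed in at about 13 s of the 48 s allowed.

- **Dial:** I pushed the tab clockwise with the shut fingertips from q≈0.47, without pinching it. In both cameras it matches the outline for red (q=-1.92) to within about 0.02 rad. After the button press, the tab still matched that outline.
- **Start button:** I pressed it about 6 mm, down to a hard stop. The wrist force peaked at 16.5 N, where 5 N is enough for full travel. I then released it; in the last pictures it looks the same as before the press, so it is back up.
- **Other things on the desk:** All bystanders look unmoved in the last top picture. The arm is drawn clear, about 0.19 m from the dial's axis with the fingertips 0.17 m above the desk.

No check failed. The pictures can't resolve the button's height exactly, so "fully down" rests on the force and travel readings.

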